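# Draw the stuck-in parts drawer out with a draw hook until it latches open

### The arm

A 6-joint arm with a two-finger parallel gripper is mounted at the origin on a cart in front of the work surface, level with it; the furniture and walls round the work are solid. World frame = base frame: x ahead of the robot, y to its left, z up, the work surface at z = 0. Lengths are in m, angles in rad, forces in N, time in s.
With the tool pointing down it reaches from about 0.325 to 0.925 m from the base axis. Payload 3.1 kg.
Tool frame: the origin (TCP) lies at the very end of the fingers, on their centre line; the grasp point (between the pads) lies 19 mm behind it; z points along the fingers, y is the line along which they close (so a half turn about z gives the same grasp; the last joint's range is limited). The gripper opens to 85 mm and grips with 20 to 120 N. Pads are 22 mm wide; open, the fingers measure 114 mm over their backs; the gripper's body (76 mm by 85 mm) begins 54 mm behind the grasp point. The pads swing forward as they close: fully open they stand 13 mm farther back than shut.
Start: joints at [-0.112, 0.217, 1.613, -0, 1.311, -0.112], TCP at [0.625, 0, 0.231] pointing down, gripper open.
Joint ranges: [-2.75, 2.75], [-0.78, 2.1], [0.31, 2.55], [-1.13, 4.27], [0.13, 2.63], [-2.58, 2.58]. Speed limits (rad/s): [2.79, 2.79, 3.14, 3.14, 3.14, 3.14].

### API

Orientations are given as a rotation vector (axis times angle).
In Python, from workcell import r, snapshot gives the robot as it stands.
- The arm moves only by the tool move_arm, never from a script. Its argument "deltas" is a list of rows, each a list of 4 numbers: the shift along the tool's x, y, z in parts of the range, where 1.0 means 1 m, then the turn about the tool's z in fractions of the full range, 1 being 120 degrees. In form: [[x, y, z, yaw], ...]. A call has 1 to 12 rows; each row is the pose to reach, as a shift and turn from the pose commanded when the call began, along the tool's axes at that moment; what a row does not reach only later rows make up. A row lasts 1/8 s, in which the tool goes at most 62.5 mm and 10.7 degrees, less where a joint would pass 70% of its speed; a pose out of reach is approached as far as the arm can. A call with a gripper value outside its range is refused whole. "grip" is the opening, from 0 (shut) to 1 (fully open), set as the call begins (left out, the last holds). The fingers move at their own pace and stop on an object; "grip_force" is the grip in N (left out, the last holds). Time passes only in rows, so rows that repeat a pose let the fingers close. It gives the time, the measured TCP pose, the force, the opening and the grip force at its end, in the units of the state.
- r.get_obs(): the state, without advancing time (a new reading comes with each control period).
- snapshot(name): name is "scene" or "side" or "wrist"; returns a dict with "color" (400x640x3 uint8, red, green, blue), "mtx" (3x3 intrinsics, pixels), "xyz" and "attitude" of the camera in the world. Camera axes: x right, y up, looking along -z (the intrinsics and any distortion apply to the point x, -y, -z); pixel columns grow to the right and rows downward; lengths in m; the calibration is good to about 2 mm. A picture is of the moment at which its call begins. There is no depth.
- r.sign_off(): hands the job in; it is judged then, once.
The state is a dict: "time": time; "joints": joint angles; "dq": joint speeds; "effort": joint torques, N m; "position": TCP position; "tool_rot": TCP orientation; "wrist_force": force on the tool from outside, world axes, zero at the start; "moment": the same for the moment, N m; "width": finger opening in m; "grip_force": force on a finger pad.
Only numpy, scipy, OpenCV 4.12 (cv2) and the standard library are available. Lean on these libraries where they do the work, as an engineer would, in place of code of your own. Each camera call takes 0.05 s, during which the arm holds its last target. There are 200 camera calls.

### The job

The small steel parts drawer has been pushed too far into its green case for fingers to reach, so take the wooden-handled draw hook, put its tip through the eye on the drawer's front and, touching the drawer with nothing but the hook, pull it out over the hump you will feel until the catch inside the case drops. Prove the catch with a short steady tug of 15 to 20 N against its stop (the light eye must never take more than 25 N). Then unhook and lay the hook flat on the bench clear of the drawer, which stays open with its contents inside; leave the nail tin, the roll of tape and the tape measure where they are.

Things in the scene. Friction and masses are not known exactly. Their poses are not given: they have to be found in the camera images.
- hook: Draw hook on the bench: flat-sided wooden handle 96 x 24 x 30 mm (long, wide, high), then a 6 mm dark rod. Origin: centre of the handle's underside. Own x runs to the hook end, z up; the rod's axis is 16 mm above the underside and 130 mm ahead turns to own +y as a tip reaching 23 mm, leaning 5 mm back. 0.18 kg. Grip the handle from above across its 24 mm, 60 N or more.
- hook_bite (a point): Crook of the hook: on the axis of the sideways tip, 128.5 mm ahead of the hook's origin, 7.5 mm to own +y, 16 mm above the handle's underside.
- case: Green steel case fixed to the bench, 98 mm wide, 242 deep, 67 high; its front opening is 92 mm wide, from 3 to 64 mm above the bench. Origin: bottom of the front edge, in the middle; own x points into the case, y to its left, z up. Under the top, over the drawer's left rail, hangs a spring catch, 85 to 115 mm behind the front edge; where exactly is not known.
- drawer: Grey steel drawer 86 x 165 x 34 mm, 0.4 to 0.6 kg, loose in the case, 3 mm play each side. Origin: bottom of the front face, middle; axes as the case's. Front face starts 62 to 78 mm inside. Left rail: hump 127 mm behind the front face, open notch, stop lug at 142 mm. Sliding takes 3 to 7 N, the hump 6 to 12 N; on the lug the pull climbs 3 to 5 N per mm.
- drawer_eye (a point): Centre of the upright round brass eye on the drawer's front: 24 mm in front of the face, 29 mm above the bench. The ring stands in the drawer's x-z plane, so its hole, 24 mm across, is entered sideways, along own y; wire 5 mm thick.
- catch (a joint): Spring plunger of the catch (m): 0 while it rides on the drawer's rail, about -0.0015 on the hump, about +0.005 once it has dropped into the notch and holds the drawer open. It drops where 135 to 138 mm behind the drawer's front face is under it.
- bearing: Steel ball bearing, 42 mm across, 15 mm high, lying in the drawer; origin at its underside's centre.
- spark_plug: White spark plug, 66 mm long, lying in the drawer; origin at its underside's centre.
- nail_tin: Open tin of nails, 77 mm across, 36 mm high, standing on top of the case. To be left alone.
- elec_tape: Roll of black tape, 53 mm across, 19 mm high, lying on the bench to the right. To be left alone.
- tape_measure: Black and yellow tape measure, 71 x 82 x 33 mm, lying on the flat black tool case to the left. To be left alone.

How it is judged:
By the outcome, as a careful person would: the job done as asked, in the order asked, and still so for the second after the job is handed in, with the robot touching nothing.
It also fails if it takes over 72 s, if anything falls off the work surface, if the arm or the gripper's body presses on something with over 40 N, if the wrist force passes 120 N, or if a joint passes its speed limit or range.

## Working session

There is one attempt and no reset: what is moved stays moved. The work goes in short steps, Python scripts to look and compute and a tool call to move; the robot and the scene stay as the last step left them, time stands still between calls to the robot, and variables do not carry over. Pictures are saved under pics/ and viewed, at most 10 in all, crops included, and the job is handed in when it is done.

Besides the shell and the picture viewer there is one more tool, called after "Request:" in YAML: its name, and indented under it one key for each argument. move_arm: Moves the arm, as the interface text tells. Its arguments: {"type":"object","properties":{"deltas":{"type":"array","items":{"type":"array","items":{"type":"number"}}},"grip":{"type":"number"},"grip_force":{"type":"number"}},"required":["deltas"]}

```bash
mkdir -p pics && ls && python3 - <<'E'
from workcell import r, snapshot
import cv2, json, numpy as np
for n in ["scene","side","wrist"]:
    s=snapshot(n); cv2.imwrite(f"pics/{n}0.png",s["color"][:,:,::-1])
    print(n,np.round(s["mtx"],1).tolist(),np.round(s["xyz"],4),np.round(s["attitude"],4),[k for k in s])
    np.savez(f"pics/{n}0.npz",**{k:s[k] for k in s if k!="color"})
o=r.get_obs();print({k:np.round(v,3) for k,v in o.items()})
E
```

```text
pics
scene [[397.5, 0.0, 325.1], [0.0, 397.5, 189.6], [0.0, 0.0, 1.0]] [-0.0276 -0.5755  0.5541] [ 0.8635 -0.5121 -1.003 ] ['color', 'mtx', 'xyz', 'attitude']
side [[374.9, 0.0, 320.5], [0.0, 374.9, 200.7], [0.0, 0.0, 1.0]] [0.3279 0.3816 0.5772] [ 0.2325 -1.3012 -2.5292] ['color', 'mtx', 'xyz', 'attitude']
wrist [[309.4, 0.0, 319.1], [0.0, 309.4, 197.6], [0.0, 0.0, 1.0]] [0.6249 0.0783 0.3726] [-3.087e-01  1.700e-03 -1.000e-04] ['color', 'mtx', 'xyz', 'attitude']
{'time': np.float64(0.15), 'joints': array([-0.112,  0.218,  1.615,  0.   ,  1.311, -0.112]), 'dq': array([-0.   , -0.003, -0.004, -0.   , -0.001, -0.001]), 'effort': array([-0.0000e+00, -3.9745e+01, -3.0442e+01, -0.0000e+00,  6.0000e-03,
        0.0000e+00]), 'position': array([0.624, 0.   , 0.23 ]), 'tool_rot': array([-2.22e+00, -2.22e+00,  2.00e-03]), 'wrist_force': array([ 0.458, -0.18 ,  0.094]), 'moment': array([ 0.006,  0.018, -0.043]), 'grip_force': np.float64(0.0), 'width': np.float64(0.085)}
```

View pictures.

View pics/scene0.png

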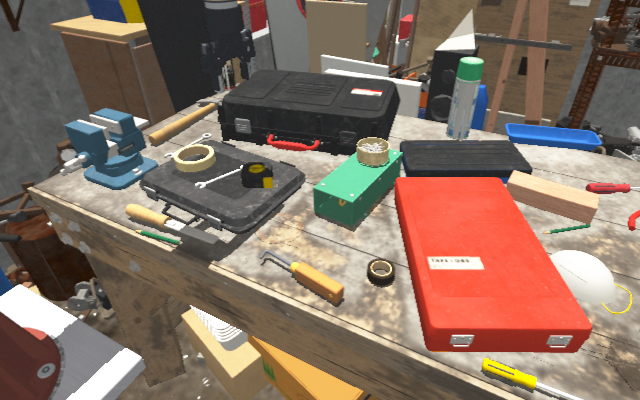

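View pics/side0.png

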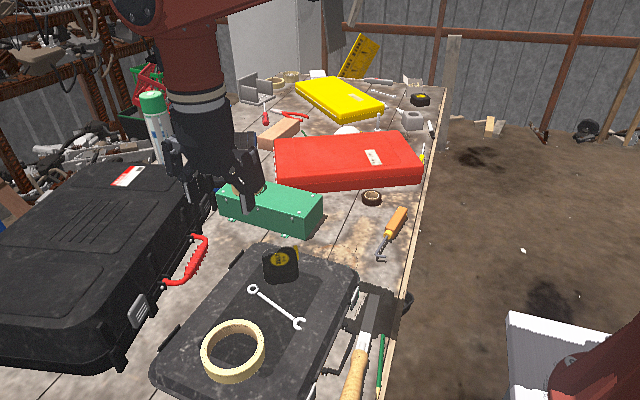

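View pics/wrist0.png

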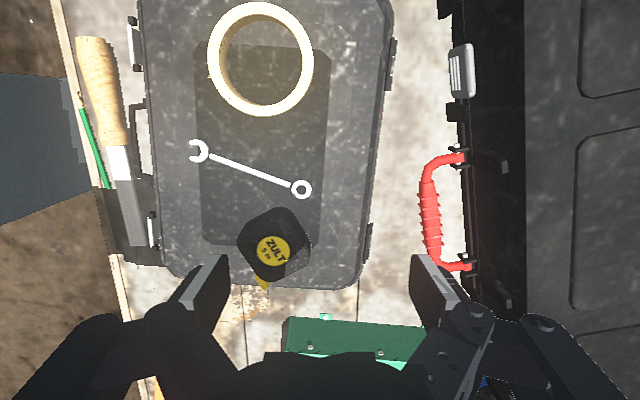

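```bash
cat > h.py <<'E'
import numpy as np, cv2
from scipy.spatial.transform import Rotation as R
def cam(n):
    d=np.load(f"pics/{n}.npz"); a=d["attitude"]
    return d["mtx"],d["xyz"],(R.from_rotvec(a).as_matrix() if a.shape==(3,) else a)
def ray(n,u,v):
    K,c,A=cam(n); p=cv2.undistortPoints(np.array([[[u,v]]],float),K,None)[0,0]
    d=A@np.array([p[0],-p[1],-1]); return c,d/np.linalg.norm(d)
def onz(n,u,v,z):
    c,d=ray(n,u,v); return c+d*(z-c[2])/d[2]
def tri(*obs):
    M=np.zeros((3,3));b=np.zeros(3);L=[]
    for n,u,v in obs:
        c,d=ray(n,u,v);P=np.eye(3)-np.outer(d,d);M+=P;b+=P@c;L.append((c,P))
    x=np.linalg.solve(M,b); return x,[np.linalg.norm(P@(x-c)) for c,P in L]
def proj(n,X):
    K,c,A=cam(n); p=A.T@(np.asarray(X)-c); return K[:2,:2]@np.array([p[0]/-p[2],-p[1]/-p[2]])+K[:2,2]
def snap(n,tag):
    from workcell import snapshot
    s=snapshot(n); np.savez(f"pics/{tag}.npz",mtx=s["mtx"],xyz=s["xyz"],attitude=s["attitude"])
    im=s["color"][:,:,::-1].copy(); cv2.imwrite(f"pics/{tag}.png",im); return im
E
python3 - <<'E'
from h import *
a=cv2.imread("pics/scene0.png");b=cv2.imread("pics/side0.png")
def cr(i,u,v,w,h,k): return cv2.resize(i[v:v+h,u:u+w],None,fx=k,fy=k,interpolation=cv2.INTER_CUBIC)
# scene case+hook 250..410 x130..310 ; side 210..430 x 170..270
A=cr(a,250,130,160,150+30,3.3);B=cr(b,365,170,65,100,3.3);
H=min(594,A.shape[0]);c=np.zeros((H,800,3),np.uint8);c[:A.shape[0],:A.shape[1]]=A[:H];c[:B.shape[0],540:540+B.shape[1]]=B
cv2.imwrite("pics/c1.png",c)
E
```

```text
(no output)
```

View pics/c1.png

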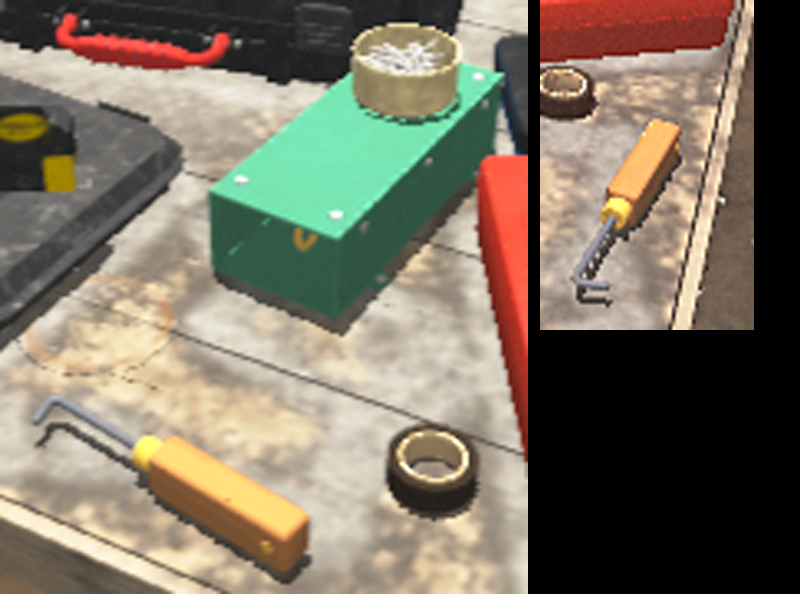

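```bash
python3 - <<'E'
from h import *
S=lambda x,y:("scene0",250+x/3.3,130+y/3.3)
D=lambda x,y:("side0",365+(x-540)/3.3,170+y/3.3)
np.set_printoptions(precision=4,suppress=True)
print("case top z.067: FL,FR,BR",*[onz(*S(*p),.067) for p in [(211,195),(338,238),(503,75)]])
print("bottom FL FR",*[onz(*S(*p),0.0) for p in [(213,282),(340,332)]])
print("side FR FL ",onz("side0",323,195,.067),onz("side0",311,213,.067))
print("handle top corners scene z.03",*[onz(*S(*p),.030) for p in [(148,470),(178,437),(311,515),(277,543)]])
print("handle top corners side",*[onz(*D(*p),.030) for p in [(608,192),(643,205),(680,130),(655,120)]])
for a,b in [((148,470),(643,205)),((178,437),(608,192)),((311,515),(655,120)),((277,543),(680,130)),((55,400),(575,280)),((38,418),(605,288))]:
    print(tri(S(*a),D(*b)))
print("eye",onz(*S(305,237),.029), onz(*S(305,237),.02))
E
```

```text
case top z.067: FL,FR,BR [ 0.5746 -0.2273  0.067 ] [ 0.5698 -0.3197  0.067 ] [ 0.8087 -0.345   0.067 ]
bottom FL FR [ 0.5689 -0.2302  0.    ] [ 0.5614 -0.3272  0.    ]
side FR FL  [ 0.5682 -0.3186  0.067 ] [ 0.5711 -0.2429  0.067 ]
handle top corners scene z.03 [ 0.3802 -0.2956  0.03  ] [ 0.4087 -0.2976  0.03  ] [ 0.3921 -0.3867  0.03  ] [ 0.3677 -0.3793  0.03  ]
handle top corners side [ 0.4077 -0.2872  0.03  ] [ 0.3825 -0.2809  0.03  ] [ 0.3711 -0.3742  0.03  ] [ 0.3905 -0.3809  0.03  ]
(array([ 0.3845, -0.2914,  0.0223]), [np.float64(0.0014032892647433456), np.float64(0.0014032892647432562)])
(array([ 0.4102, -0.295 ,  0.0252]), [np.float64(0.002049605640529587), np.float64(0.002049605640529681)])
(array([ 0.3921, -0.3857,  0.0277]), [np.float64(0.0015444471830376465), np.float64(0.0015444471830376996)])
(array([ 0.3709, -0.3782,  0.0267]), [np.float64(0.0005519643619483511), np.float64(0.0005519643619481612)])
(array([ 0.4135, -0.2105,  0.0152]), [np.float64(0.0003434146204951351), np.float64(0.0003434146204949313)])
(array([ 0.3948, -0.2103,  0.0153]), [np.float64(0.0018021740632095649), np.float64(0.0018021740632094812)])
eye [ 0.6074 -0.2797  0.029 ] [ 0.6183 -0.2746  0.02  ]
```

Request:
move_arm:
  deltas:
    - [-0.04, -0.024, 0, 0]
    - [-0.09, -0.054, 0, 0]
    - [-0.14, -0.084, 0, 0]
    - [-0.19, -0.114, 0, 0]
    - [-0.24, -0.144, 0, 0]
    - [-0.29, -0.174, 0, 0]
    - [-0.34, -0.204, 0, 0]
    - [-0.38, -0.224, 0, 0]
    - [-0.4, -0.235, 0, 0]
    - [-0.4, -0.235, 0, 0]
  grip: 0.55
  grip_force: 80

```text
time: 1.4
position: [0.389, -0.401, 0.2309]
tool_rot: [-2.224, -2.218, -0.0]
wrist_force: [0.4, 0.7, 0.2]
width: 0.0469
grip_force: 0.0
```

```bash
python3 - <<'E'
from h import *
im=snap("wrist","w1")
cv2.imwrite("pics/w1b.png",cv2.resize(im[0:360,160:640],None,fx=1.66,fy=1.66,interpolation=cv2.INTER_CUBIC))
E
```

```text
(no output)
```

View pics/w1b.png

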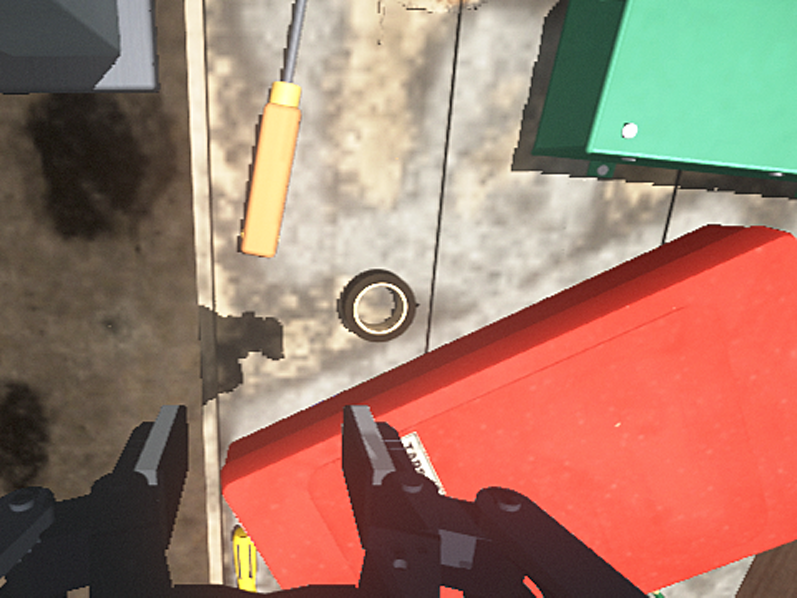

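```bash
python3 - <<'E'
from h import *
np.set_printoptions(precision=4,suppress=True)
W=lambda x,y:("w1",160+x/1.66,y/1.66)
S=lambda x,y:("scene0",250+x/3.3,130+y/3.3)
hc=[(268,104),(301,108),(279,256),(242,251)]
P=np.array([onz(*W(*p),.030) for p in hc]);print(P,P.mean(0))
d=(P[0]+P[1]-P[2]-P[3])/2;print("len",np.linalg.norm(d),"yaw",np.degrees(np.arctan2(d[1],d[0])),"wid",np.linalg.norm(P[0]-P[1]),np.linalg.norm(P[2]-P[3]))
for s,w in [((148,470),hc[0]),((178,437),hc[1]),((311,515),hc[2]),((277,543),hc[3])]: print(tri(S(*s),W(*w))[0])
F=onz(*W(626,0),.067);C=onz(*W(588,152),.067);B=onz(*W(797,177),.067)
print("case",F,C,B,"yaw from front",np.degrees(np.arctan2(-(F-C)[0],(F-C)[1])),"side",np.degrees(np.arctan2(*(B-C)[1::-1])))
print("FR z",tri(S(338,238),W(588,152)))
for p in [(378,305),(712,226),(225,470)]: print("tape/red",onz(*W(*p),.03))
E
```

```text
[[ 0.3923 -0.2875  0.03  ]
 [ 0.4126 -0.2898  0.03  ]
 [ 0.3995 -0.3816  0.03  ]
 [ 0.3747 -0.3782  0.03  ]] [ 0.3948 -0.3343  0.03  ]
len 0.09251860388703705 yaw 80.47879189187135 wid 0.02051533204550599 0.025045325381136914
[ 0.3927 -0.2863  0.0136]
[ 0.4144 -0.2912  0.0219]
[ 0.3998 -0.3832  0.0204]
[ 0.3737 -0.378   0.0234]
case [ 0.5784 -0.242   0.067 ] [ 0.5727 -0.3169  0.067 ] [ 0.6949 -0.3308  0.067 ] yaw from front -4.3572502910574284 side -6.51514346205874
FR z (array([ 0.5759, -0.3169,  0.0619]), [np.float64(0.0001946513396521422), np.float64(0.00019465133965229574)])
tape/red [ 0.4682 -0.4159  0.03  ]
tape/red [ 0.6853 -0.3627  0.03  ]
tape/red [ 0.3589 -0.547   0.03  ]
```

Careful with the scale: turns go in shares of 120 degrees. That gives: 10 degrees is 0.0833.

Request:
move_arm:
  deltas:
    - [0.02, 0.001, 0.04, 0.025]
    - [0.04, 0.002, 0.09, 0.05]
    - [0.06, 0.004, 0.14, 0.0833]
    - [0.065, 0.004, 0.17, 0.0833]
    - [0.065, 0.004, 0.19, 0.0833]
    - [0.065, 0.004, 0.21, 0.0833]
    - [0.065, 0.004, 0.221, 0.0833]
    - [0.065, 0.004, 0.226, 0.0833]
    - [0.065, 0.004, 0.226, 0.0833]

```text
time: 2.58
position: [0.3943, -0.3348, 0.0055]
tool_rot: [2.406, 2.02, 0.0]
wrist_force: [0.1, 1.0, -0.4]
width: 0.0466
grip_force: 0.0
```

Request:
move_arm:
  deltas:
    - [0, 0, 0, 0]
    - [0, 0, 0, 0]
    - [0, 0, 0, 0]
    - [0, 0, 0, 0]
    - [0, 0, 0, 0]
  grip: 0
  grip_force: 80

```text
time: 3.2
position: [0.3947, -0.3359, 0.0064]
tool_rot: [2.405, 2.018, 0.0]
wrist_force: [-0.7, 0.0, 6.4]
width: 0.0223
grip_force: 80.8
```

In the tool's units: 85 degrees is 0.7083.

Request:
move_arm:
  deltas:
    - [0, 0, -0.02, 0]
    - [0, 0, -0.045, 0]
    - [0, 0, -0.06, 0]
    - [0.005, 0, -0.06, 0.075]
    - [0.01, 0, -0.06, 0.1542]
    - [0.017, 0.001, -0.06, 0.2333]
    - [0.024, 0.001, -0.06, 0.3125]
    - [0.031, 0.001, -0.06, 0.3917]
    - [0.038, 0.001, -0.06, 0.4708]
    - [0.045, 0.002, -0.06, 0.55]
    - [0.051, 0.002, -0.06, 0.6292]
    - [0.051, 0.002, -0.06, 0.7083]

```text
time: 4.7
position: [0.4042, -0.2841, 0.0645]
tool_rot: [-3.137, 0.145, 0.002]
wrist_force: [1.0, -0.0, -1.2]
width: 0.0228
grip_force: 79.9
```

```bash
python3 - <<'E'
from h import *
im=snap("wrist","w2");
a=cv2.resize(im[0:330,170:470],None,fx=1.75,fy=1.75,interpolation=cv2.INTER_CUBIC)
cv2.imwrite("pics/w2b.png",a)
snap("side","s2");snap("scene","sc2")
from workcell import r
o=r.get_obs();print(np.round(o["position"],4),np.round(o["joints"],2),np.round(o["wrist_force"],1))
E
```

```text
[ 0.4044 -0.2847  0.0648] [-0.76  0.16  2.03  0.    0.95  0.9 ] [ 0.1 -0.4 -2.4]
```

View pics/w2b.png

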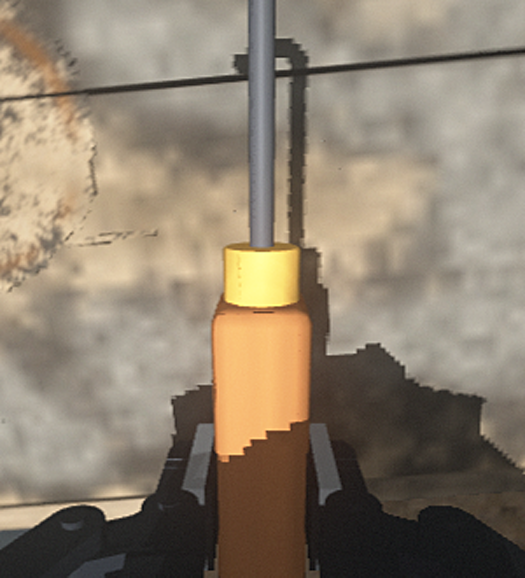

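```bash
cat > fit.py <<'E'
from h import *
from scipy.optimize import least_squares, minimize
np.set_printoptions(precision=4,suppress=True)
def green(n):
    h=cv2.cvtColor(cv2.imread(f"pics/{n}.png"),cv2.COLOR_BGR2HSV)
    m=((h[...,0]>68)&(h[...,0]<92)&(h[...,1]>90)&(h[...,2]>35)).astype(np.uint8)
    k,l,st,_=cv2.connectedComponentsWithStats(m); i=1+np.argmax(st[1:,4]); return (l==i).astype(np.uint8)
def case_pts(p):
    x,y,a=p; c,s=np.cos(a),np.sin(a)
    B=np.array([[i,j,k] for i in (0,.242) for j in (-.049,.049) for k in (0,.067)])
    return np.c_[x+c*B[:,0]-s*B[:,1],y+s*B[:,0]+c*B[:,1],B[:,2]]
def top(p): return case_pts(p)[[1,3,7,5]]
K=4
def sil(n,p,P):
    q=np.array([proj(n,X) for X in P]); h=cv2.convexHull((q*16).round().astype(np.int32))
    m=np.zeros((400,640),np.uint8); cv2.fillConvexPoly(m,h,1,shift=4); return m
if __name__=="__main__":
    G={n:green(n) for n in ("scene0","w1")}
    Z={}
    for n in G:
        v=np.ones((400,640),np.uint8)
        if n=="scene0": v[:168,340:]=0
        if n=="w1": v[300:]=0
        Z[n]=v
    def cost(p):
        c=0
        for n in G:
            m=sil(n,p,case_pts(p)); c+=((m!=G[n])*Z[n]).sum()
        return c
    best=None
    for a in np.radians([-3,-5,-7]):
        o=minimize(cost,[.574,-.27,a],method="Nelder-Mead",options=dict(initial_simplex=[[.574,-.27,a],[.580,-.27,a],[.574,-.276,a],[.574,-.27,a+.04]],xatol=1e-4,fatol=1))
        if best is None or o.fun<best.fun: best=o
    print(best.x,np.degrees(best.x[2]),best.fun,{n:int(G[n].sum()) for n in G})
    np.save("case.npy",best.x)
    im=cv2.imread("pics/sc2.png"); big=cv2.resize(im[170:270,235:395],None,fx=5,fy=5,interpolation=cv2.INTER_CUBIC)
    # brass pixels in opening
    s=cv2.imread("pics/scene0.png"); h=cv2.cvtColor(s,cv2.COLOR_BGR2HSV)
    ys,xs=np.where((h[...,0]>8)&(h[...,0]<32)&(h[...,1]>90)&(h[...,2]>60)); k=(xs>315)&(xs<352)&(ys>192)&(ys<222)
    print(sorted(zip(ys[k].tolist(),xs[k].tolist())))
    for X in [*case_pts(best.x)[[0,1,2,3,5,7]]]:
        u,v=proj("sc2",X); cv2.circle(big,(int((u+.5-235)*5),int((v+.5-170)*5)),4,(0,0,255),1)
    cv2.imwrite("pics/sc2b.png",big)
E
python3 fit.py
```

```text
[ 0.5796 -0.2671 -0.1   ] -5.73101242308909 608.0 {'scene0': 3625, 'w1': 14873}
[(199, 339), (199, 340), (200, 339), (200, 340), (200, 341), (201, 339), (201, 340), (201, 341), (201, 344), (201, 345), (202, 339), (202, 340), (202, 341), (202, 343), (202, 344), (202, 345), (203, 339), (203, 340), (203, 341), (203, 342), (203, 343), (203, 344), (204, 340), (204, 341), (204, 342), (204, 343), (205, 340), (205, 341), (205, 342)]
```

View pics/sc2b.png

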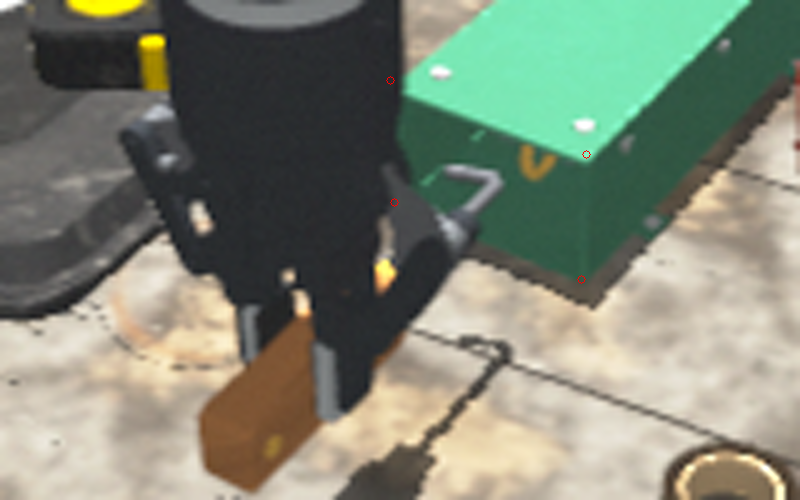

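```bash
python3 - <<'E'
from fit import *
# scene-only and w1-only fits
for n in ("scene0","w1"):
    G=green(n); v=np.ones((400,640)); 
    if n=="scene0": v[:168,340:]=0
    else: v[300:]=0
    p0=np.load("case.npy")
    o=minimize(lambda p:((sil(n,p,case_pts(p))!=G)*v).sum(),p0,method="Nelder-Mead",options=dict(initial_simplex=[p0,p0+[.005,0,0],p0+[0,-.005,0],p0+[-.003,.003,.03]],xatol=1e-4,fatol=1))
    print(n,o.x,np.degrees(o.x[2]),o.fun)
    if n=="scene0": ps=o.x
c,s=np.cos(ps[2]),np.sin(ps[2]);M=np.array([[c,-s],[s,c]])
for (u,v,z) in [(342,204.7,.0145),(340,204,.016),(342,205.5,.012)]:
    X=onz("scene0",u,v,z); print("eye bottom world",X,"in case",M.T@(X[:2]-ps[:2]))
# hook check
t=np.array([.4044,-.2847]);a=np.radians(-5.3);c,s=np.cos(a),np.sin(a);M=np.array([[c,-s],[s,c]]);
for n,q in (("corner",(.130,0)),("tip",(.125,.023)),("back",(-.048,0))):
    X=np.r_[t+M@q,.0584+.016]; print(n,proj("sc2",X))
for n,u,v in (("corner",335,206),("tip",324.6,204)): 
    X=onz("sc2",u,v,.0744); print(n,X,M.T@(X[:2]-t))
from scipy.spatial.transform import Rotation as R
print(R.from_rotvec([-3.137,.145,.002]).as_matrix())
# wrist image rod direction and side image
E
```

```text
scene0 [ 0.5795 -0.2676 -0.0995] -5.703268529725168 208.0
w1 [ 0.5795 -0.2671 -0.1005] -5.7588419837302425 394.0
eye bottom world [ 0.6148 -0.2754  0.0145] in case [ 0.0359 -0.0042]
eye bottom world [ 0.6134 -0.2711  0.016 ] in case [ 0.034  -0.0001]
eye bottom world [ 0.6152 -0.2752  0.012 ] in case [ 0.0362 -0.004 ]
corner [334.4423 205.6676]
tip [323.3646 203.2042]
back [278.3186 260.1392]
corner [ 0.5334 -0.2982  0.0744] [ 0.1297 -0.0015]
tip [ 0.5298 -0.2768  0.0744] [0.1241 0.0195]
[[ 0.9957 -0.0922 -0.0012]
 [-0.0922 -0.9957  0.0013]
 [-0.0013 -0.0012 -1.    ]]
```

In the tool's units: 0.4 degrees is 0.0033.

Request:
move_arm:
  deltas:
    - [0, 0, 0.015, 0.0033]
    - [0, 0, 0.03, 0.0033]
    - [0, 0, 0.04, 0.0033]
    - [0, 0, 0.0455, 0.0033]
    - [0.01, 0, 0.0455, 0.0033]
    - [0.02, 0, 0.0455, 0.0033]
    - [0.03, 0, 0.0455, 0.0033]
    - [0.04, 0, 0.0455, 0.0033]
    - [0.04, 0, 0.0455, 0.0033]

```text
time: 5.98
position: [0.4459, -0.289, 0.0203]
tool_rot: [3.137, -0.147, 0.002]
wrist_force: [-0.5, 0.3, -1.9]
width: 0.0227
grip_force: 79.9
```

```bash
python3 - <<'E'
from h import *
im=snap("scene","sc3"); im2=snap("side","s3")
a=cv2.resize(im[170:245,285:375],None,fx=5,fy=5,interpolation=cv2.INTER_CUBIC)
b=cv2.resize(im2[160:260,270:340],None,fx=4.8,fy=4.8,interpolation=cv2.INTER_CUBIC)
c=np.zeros((490,800,3),np.uint8);c[:375,:450]=a;c[:480,455:455+336]=b
cv2.imwrite("pics/sc3b.png",c)
from workcell import r
o=r.get_obs();print(np.round(o["position"],4),np.round(o["tool_rot"],3),np.round(o["wrist_force"],1))
E
```

```text
[ 0.4447 -0.2884  0.0197] [-3.138e+00  1.470e-01  1.000e-03] [ 0.3 -0.1 -1.8]
```

View pics/sc3b.png

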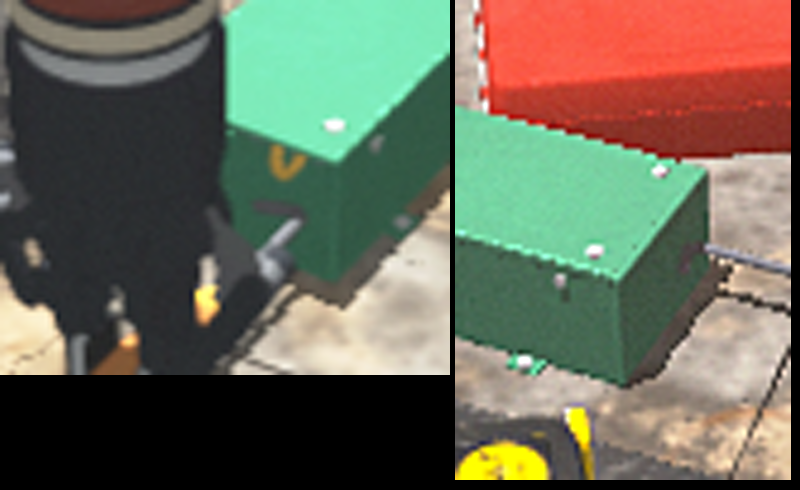

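In the tool's units: 0.4 degrees is 0.0033.

Request:
move_arm:
  deltas:
    - [0.006, 0, 0, 0.0033]
    - [0.012, 0, 0, 0.0033]
    - [0.018, 0, 0, 0.0033]
    - [0.024, 0, 0, 0.0033]
    - [0.03, 0, 0, 0.0033]
    - [0.036, 0, 0, 0.0033]
    - [0.041, 0, 0, 0.0033]
    - [0.041, 0, 0, 0.0033]
    - [0.041, 0, 0, 0.0033]

```text
time: 7.2
position: [0.4853, -0.2923, 0.0197]
tool_rot: [-3.137, 0.159, 0.001]
wrist_force: [0.2, 0.5, -2.9]
width: 0.0219
grip_force: 79.9
```

```bash
python3 - <<'E'
from h import *
np.set_printoptions(precision=4,suppress=True)
im=snap("scene","sc4"); im2=snap("side","s4")
a=cv2.resize(im[180:240,310:370],None,fx=8,fy=8,interpolation=cv2.INTER_CUBIC)
cv2.imwrite("pics/sc4b.png",a)
from workcell import r
o=r.get_obs();print(o["position"],np.round(o["tool_rot"],3),np.round(o["wrist_force"],1))
# side front corners
for p in ((304,218.3),(322.7,195.8)): print(onz("side0",*p,.067))
t=o["position"][:2];a=np.radians(-5.5);c,s=np.cos(a),np.sin(a);M=np.array([[c,-s],[s,c]])
for n,q in (("corner",(.130,0)),("tip",(.125,.023))): X=np.r_[t+M@q,.029];print(n,X,proj("sc4",X))
E
```

```text
[ 0.4852 -0.2923  0.0197] [-3.137  0.159  0.001] [ 0.4  0.6 -2. ]
[ 0.5792 -0.22    0.067 ]
[ 0.5678 -0.3152  0.067 ]
corner [ 0.6146 -0.3048  0.029 ] [354.1785 203.1964]
tip [ 0.6118 -0.2814  0.029 ] [343.9839 200.9601]
```

View pics/sc4b.png

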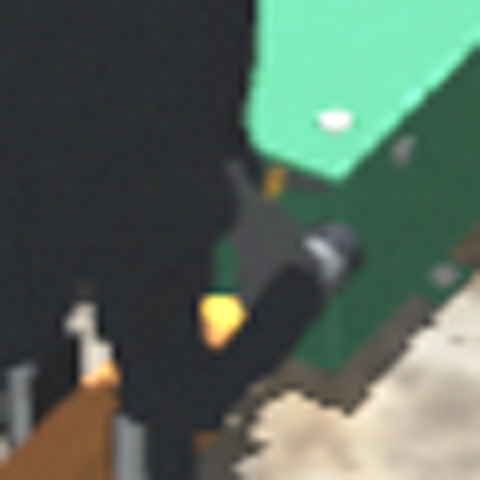

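Request:
move_arm:
  deltas:
    - [0, -0.002, 0, 0]
    - [0, -0.004, 0, 0]
    - [0, -0.006, 0, 0]
    - [0, -0.008, 0, 0]
    - [0, -0.01, 0, 0]
    - [0, -0.011, 0, 0]

```text
time: 8.05
position: [0.4866, -0.2813, 0.0198]
tool_rot: [-3.138, 0.159, -0.0]
wrist_force: [-0.6, 0.1, -1.1]
width: 0.0228
grip_force: 79.9
```

Request:
move_arm:
  deltas:
    - [0, -0.002, 0, 0]
    - [0, -0.004, 0, 0]
    - [0, -0.006, 0, 0]
    - [0, -0.008, 0, 0]
    - [0, -0.01, 0, 0]
    - [0, -0.012, 0, 0]
    - [0, -0.012, 0, 0]

```text
time: 8.93
position: [0.4878, -0.2694, 0.0198]
tool_rot: [-3.138, 0.159, 0.0]
wrist_force: [1.1, 0.2, -0.8]
width: 0.0225
grip_force: 79.9
```

```bash
python3 - <<'E'
from h import *
im=snap("scene","sc5"); im2=snap("side","s5")
a=cv2.resize(im[180:240,310:370],None,fx=8,fy=8,interpolation=cv2.INTER_CUBIC)
cv2.imwrite("pics/sc5b.png",a)
from workcell import r
o=r.get_obs();print(o["position"],np.round(o["wrist_force"],1))
for n in ("sc4","sc5"):
    h=cv2.cvtColor(cv2.imread(f"pics/{n}.png"),cv2.COLOR_BGR2HSV)
    ys,xs=np.where((h[...,0]>8)&(h[...,0]<32)&(h[...,1]>90)&(h[...,2]>60)); k=(xs>320)&(xs<352)&(ys>192)&(ys<215)
    print(n,sorted(zip(ys[k].tolist(),xs[k].tolist())))
E
```

```text
[ 0.487861   -0.26956038  0.01982495] [-0.3 -0.6 -2.4]
sc4 [(201, 344), (201, 345), (202, 343), (202, 344), (203, 343), (203, 344)]
sc5 [(199, 339), (199, 340), (200, 339), (200, 340), (200, 341), (201, 339), (201, 340), (201, 341), (202, 339), (202, 340), (202, 341), (203, 340), (213, 326), (213, 327), (213, 328), (214, 325), (214, 326), (214, 327), (214, 328), (214, 329), (214, 330)]
```

Request:
move_arm:
  deltas:
    - [-0.002, 0, 0, 0]
    - [-0.004, 0, 0, 0]
    - [-0.006, 0, 0, 0]
    - [-0.008, 0, 0, 0]
    - [-0.01, 0, 0, 0]
    - [-0.012, 0, 0, 0]
    - [-0.014, 0, 0, 0]
    - [-0.016, 0, 0, 0]

```text
time: 10.02
position: [0.4741, -0.2684, 0.0203]
tool_rot: [3.136, -0.159, 0.008]
wrist_force: [8.7, -0.2, -5.9]
width: 0.0221
grip_force: 79.4
```

Request:
move_arm:
  deltas:
    - [-0.002, 0, 0, 0]
    - [-0.004, 0, 0, 0]
    - [-0.006, 0, 0, 0]
    - [-0.008, 0, 0, 0]

```text
time: 10.52
position: [0.4663, -0.2678, 0.0204]
tool_rot: [3.136, -0.16, 0.008]
wrist_force: [7.8, -0.8, -5.4]
width: 0.0226
grip_force: 79.3
```

Request:
move_arm:
  deltas:
    - [-0.003, 0, 0, 0]
    - [-0.006, 0, 0, 0]
    - [-0.009, 0, 0, 0]
    - [-0.012, 0, 0, 0]
    - [-0.015, 0, 0, 0]
    - [-0.018, 0, 0, 0]
    - [-0.021, 0, 0, 0]
    - [-0.024, 0, 0, 0]
    - [-0.027, 0, 0, 0]
    - [-0.029, 0, 0, 0]
    - [-0.031, 0, 0, 0]
    - [-0.032, 0, 0, 0]

```text
time: 12.02
position: [0.4343, -0.2646, 0.0204]
tool_rot: [3.136, -0.16, 0.008]
wrist_force: [7.2, 0.2, -5.0]
width: 0.0226
grip_force: 79.4
```

Request:
move_arm:
  deltas:
    - [-0.002, 0, 0, 0]
    - [-0.004, 0, 0, 0]
    - [-0.006, 0, 0, 0]
    - [-0.008, 0, 0, 0]
    - [-0.01, 0, 0, 0]
    - [-0.012, 0, 0, 0]
    - [-0.014, 0, 0, 0]
    - [-0.016, 0, 0, 0]
    - [-0.018, 0, 0, 0]
    - [-0.02, 0, 0, 0]

```text
time: 13.28
position: [0.4144, -0.2626, 0.0204]
tool_rot: [3.136, -0.16, 0.008]
wrist_force: [7.4, -0.2, -4.9]
width: 0.0223
grip_force: 79.3
```

Request:
move_arm:
  deltas:
    - [-0.0015, 0, 0, 0]
    - [-0.003, 0, 0, 0]
    - [-0.0045, 0, 0, 0]
    - [-0.006, 0, 0, 0]

```text
time: 13.78
position: [0.4084, -0.262, 0.0204]
tool_rot: [3.136, -0.16, 0.008]
wrist_force: [8.0, -0.6, -6.0]
width: 0.0225
grip_force: 79.4
```

Request:
move_arm:
  deltas:
    - [-0.001, 0, 0, 0]
    - [-0.002, 0, 0, 0]
    - [-0.003, 0, 0, 0]

```text
time: 14.15
position: [0.4055, -0.2617, 0.0204]
tool_rot: [3.136, -0.16, 0.008]
wrist_force: [6.8, 0.0, -5.8]
width: 0.0225
grip_force: 79.4
```

Request:
move_arm:
  deltas:
    - [-0.001, 0, 0, 0]
    - [-0.002, 0, 0, 0]
    - [-0.003, 0, 0, 0]

```text
time: 14.52
position: [0.4024, -0.2615, 0.0204]
tool_rot: [3.136, -0.16, 0.008]
wrist_force: [7.7, -0.6, -5.8]
width: 0.0228
grip_force: 79.4
```

Request:
move_arm:
  deltas:
    - [-0.001, 0, 0, 0]
    - [-0.002, 0, 0, 0]
    - [-0.003, 0, 0, 0]

```text
time: 14.9
position: [0.3994, -0.2611, 0.0204]
tool_rot: [3.136, -0.16, 0.008]
wrist_force: [8.1, 0.2, -5.3]
width: 0.0229
grip_force: 79.4
```

Request:
move_arm:
  deltas:
    - [-0.001, 0, 0, 0]
    - [-0.002, 0, 0, 0]
    - [-0.003, 0, 0, 0]

```text
time: 15.28
position: [0.3976, -0.2613, 0.0208]
tool_rot: [3.135, -0.16, 0.012]
wrist_force: [10.7, 0.2, -5.6]
width: 0.0229
grip_force: 79.3
```

Request:
move_arm:
  deltas:
    - [-0.001, 0, 0, 0]
    - [-0.002, 0, 0, 0]
    - [-0.003, 0, 0, 0]

```text
time: 15.65
position: [0.396, -0.2617, 0.0215]
tool_rot: [3.133, -0.161, 0.016]
wrist_force: [10.1, -0.2, -6.0]
width: 0.0227
grip_force: 79.3
```

Request:
move_arm:
  deltas:
    - [-0.001, 0, 0, 0]
    - [-0.002, 0, 0, 0]
    - [-0.003, 0, 0, 0]

```text
time: 16.02
position: [0.3899, -0.2601, 0.0203]
tool_rot: [3.136, -0.16, 0.006]
wrist_force: [5.4, -0.1, -4.1]
width: 0.0227
grip_force: 79.5
```

Request:
move_arm:
  deltas:
    - [-0.001, 0, 0, 0]
    - [-0.002, 0, 0, 0]

```text
time: 16.27
position: [0.3868, -0.2597, 0.0201]
tool_rot: [3.137, -0.159, 0.002]
wrist_force: [2.8, -2.2, -3.0]
width: 0.0224
grip_force: 79.7
```

Request:
move_arm:
  deltas:
    - [-0.001, 0, 0, 0]
    - [-0.002, 0, 0, 0]

```text
time: 16.52
position: [0.3847, -0.2594, 0.0201]
tool_rot: [3.137, -0.159, 0.002]
wrist_force: [2.9, -0.8, -2.6]
width: 0.0221
grip_force: 79.8
```

Request:
move_arm:
  deltas:
    - [-0.001, 0, 0, 0]
    - [-0.002, 0, 0, 0]

```text
time: 16.77
position: [0.3826, -0.2591, 0.02]
tool_rot: [3.137, -0.159, 0.001]
wrist_force: [4.6, 0.9, -1.4]
width: 0.0225
grip_force: 79.8
```

Request:
move_arm:
  deltas:
    - [-0.001, 0, 0, 0]
    - [-0.002, 0, 0, 0]

```text
time: 17.02
position: [0.3819, -0.2591, 0.0202]
tool_rot: [3.137, -0.16, 0.006]
wrist_force: [9.7, 0.5, -4.7]
width: 0.0226
grip_force: 79.6
```

Request:
move_arm:
  deltas:
    - [-0.001, 0, 0, 0]
    - [-0.002, 0, 0, 0]

```text
time: 17.27
position: [0.3816, -0.2594, 0.0207]
tool_rot: [3.135, -0.16, 0.012]
wrist_force: [12.8, 1.9, -4.9]
width: 0.0226
grip_force: 79.5
```

Request:
move_arm:
  deltas:
    - [-0.001, 0, 0, 0]
    - [-0.002, 0, 0, 0]
    - [-0.002, 0, 0, 0]

```text
time: 17.65
position: [0.3815, -0.2599, 0.0215]
tool_rot: [3.134, -0.16, 0.018]
wrist_force: [15.2, 1.6, -5.2]
width: 0.0226
grip_force: 79.4
```

Request:
move_arm:
  deltas:
    - [-0.001, 0, 0, 0]
    - [-0.0017, 0, 0, 0]
    - [-0.0017, 0, 0, 0]
    - [-0.0017, 0, 0, 0]
    - [-0.0017, 0, 0, 0]

```text
time: 18.27
position: [0.3814, -0.2604, 0.0222]
tool_rot: [3.132, -0.16, 0.023]
wrist_force: [18.2, 1.8, -4.9]
width: 0.0222
grip_force: 79.4
```

```bash
python3 - <<'E'
from h import *
from workcell import r
im=snap("scene","sc6")
for i in range(4):
    o=r.get_obs();print(o["time"],o["position"],np.round(o["wrist_force"],1)); snap("side","s6")
cv2.imwrite("pics/sc6b.png",np.hstack([cv2.resize(im[150:290,260:380],None,fx=3.3,fy=3.3,interpolation=cv2.INTER_CUBIC),cv2.resize(cv2.imread("pics/s6.png")[160:300,280:400],None,fx=3.3,fy=3.3,interpolation=cv2.INTER_CUBIC)]))
E
```

```text
18.325 [ 0.38136126 -0.26038705  0.02212358] [20.   1.5 -5.3]
18.375 [ 0.3813803  -0.26037758  0.02213904] [19.2  2.1 -5.2]
18.425 [ 0.38140935 -0.26041581  0.0221777 ] [18.1  1.7 -5.9]
18.475 [ 0.38136909 -0.26036455  0.0221455 ] [19.   1.7 -5.2]
```

View pics/sc6b.png

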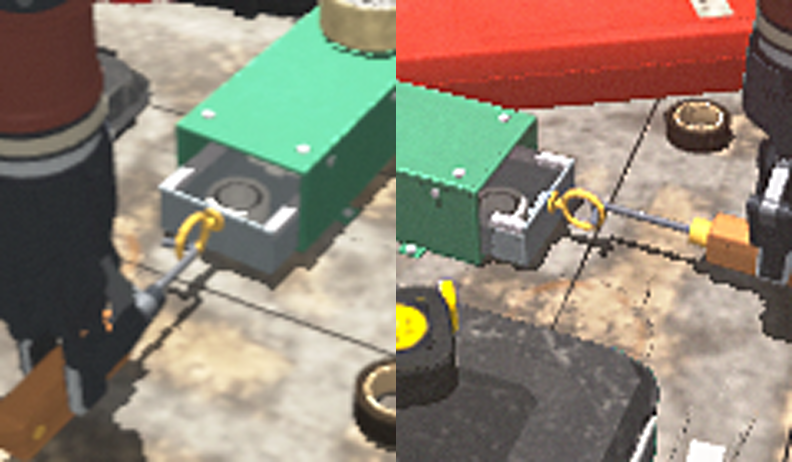

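Request:
move_arm:
  deltas:
    - [0.0006, 0, 0, 0]
    - [0.0006, 0, 0, 0]
    - [0.0006, 0, 0, 0]
    - [0.0006, 0, 0, 0]
    - [0.0006, 0, 0, 0]

```text
time: 19.15
position: [0.3814, -0.2602, 0.022]
tool_rot: [3.133, -0.16, 0.021]
wrist_force: [17.5, 1.9, -4.8]
width: 0.0223
grip_force: 79.5
```

```bash
python3 - <<'E'
from h import *
from workcell import r
for i in range(4):
    o=r.get_obs();print(o["time"],o["position"],np.round(o["wrist_force"],1)); snap("side","s7")
E
```

```text
19.15 [ 0.38140226 -0.26023843  0.02196151] [17.5  1.9 -4.8]
19.2 [ 0.38137211 -0.26022539  0.02194418] [17.6  2.3 -5.6]
19.25 [ 0.38136364 -0.26020855  0.02193617] [18.3  2.2 -4.2]
19.3 [ 0.38139092 -0.2602106   0.02194556] [18.3  2.  -5.5]
```

Request:
move_arm:
  deltas:
    - [0.002, 0, 0, 0]
    - [0.004, 0, 0, 0]
    - [0.006, 0, 0, 0]
    - [0.008, 0, 0, 0]
    - [0.01, 0, 0, 0]
    - [0.012, 0, 0, 0]
    - [0.014, 0, 0, 0]
    - [0.0155, 0, 0, 0]
    - [0.0155, 0, 0, 0]

```text
time: 20.48
position: [0.3908, -0.2598, 0.0198]
tool_rot: [3.138, -0.159, -0.0]
wrist_force: [0.5, -0.1, -1.7]
width: 0.0224
grip_force: 80.0
```

Request:
move_arm:
  deltas:
    - [0, 0.002, 0, 0]
    - [0, 0.004, 0, 0]
    - [0, 0.007, 0, 0]
    - [0, 0.01, 0, 0]
    - [0, 0.013, 0, 0]
    - [0, 0.016, 0, 0]
    - [0, 0.019, 0, 0]
    - [0, 0.022, 0, 0]
    - [0, 0.025, 0, 0]
    - [0, 0.028, 0, 0]
    - [0, 0.03, 0, 0]
    - [0, 0.03, 0, 0]

```text
time: 21.98
position: [0.3877, -0.2897, 0.0198]
tool_rot: [3.137, -0.159, 0.0]
wrist_force: [-0.6, -0.5, -1.3]
width: 0.0224
grip_force: 80.0
```

```bash
python3 - <<'E'
from h import *
im=snap("scene","sc8"); im2=snap("side","s8")
cv2.imwrite("pics/sc8b.png",np.hstack([cv2.resize(im[150:290,260:380],None,fx=3.3,fy=3.3,interpolation=cv2.INTER_CUBIC),cv2.resize(im2[160:300,280:400],None,fx=3.3,fy=3.3,interpolation=cv2.INTER_CUBIC)]))
E
```

```text
(no output)
```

In the tool's units: -85 degrees is -0.7083.

Request:
move_arm:
  deltas:
    - [0, 0, -0.02, 0]
    - [0, 0, -0.045, 0]
    - [0, 0, -0.07, 0]
    - [0.001, 0.005, -0.07, -0.075]
    - [0.002, 0.01, -0.07, -0.1542]
    - [0.003, 0.015, -0.07, -0.2333]
    - [0.004, 0.021, -0.07, -0.3125]
    - [0.005, 0.027, -0.07, -0.3917]
    - [0.006, 0.033, -0.07, -0.4708]
    - [0.0065, 0.039, -0.07, -0.55]
    - [0.0065, 0.0445, -0.07, -0.6292]
    - [0.0065, 0.0445, -0.07, -0.7083]

```text
time: 23.58
position: [0.3896, -0.3347, 0.0897]
tool_rot: [2.415, 2.009, -0.0]
wrist_force: [0.5, -0.4, -1.0]
width: 0.0226
grip_force: 79.9
```

Request:
move_arm:
  deltas:
    - [0, 0, 0.02, 0]
    - [0, 0, 0.04, 0]
    - [0, 0, 0.055, 0]
    - [0, 0, 0.067, 0]
    - [0, 0, 0.074, 0]
    - [0, 0, 0.078, 0]
    - [0, 0, 0.081, 0]
    - [0, 0, 0.081, 0]

```text
time: 24.58
position: [0.3898, -0.3346, 0.0089]
tool_rot: [2.42, 2.003, -0.0]
wrist_force: [0.3, -0.3, -1.6]
width: 0.0226
grip_force: 79.9
```

Request:
move_arm:
  deltas:
    - [0, 0, 0.001, 0]
    - [0, 0, 0.002, 0]
    - [0, 0, 0.0025, 0]
    - [0, 0, 0.0025, 0]

```text
time: 25.08
position: [0.3897, -0.3345, 0.0064]
tool_rot: [2.421, 2.002, 0.0]
wrist_force: [-0.3, -0.0, -0.8]
width: 0.0224
grip_force: 80.2
```

Request:
move_arm:
  deltas:
    - [0, 0, 0.0005, 0]
    - [0, 0, 0.001, 0]
    - [0, 0, 0.001, 0]
    - [0, 0, 0.001, 0]

```text
time: 25.58
position: [0.3897, -0.3345, 0.0064]
tool_rot: [-2.42, -2.002, 0.0]
wrist_force: [-1.9, 3.0, 7.6]
width: 0.0222
grip_force: 81.3
```

Request:
move_arm:
  deltas:
    - [0, 0, 0, 0]
    - [0, 0, 0, 0]
    - [0, 0, 0, 0]
    - [0, 0, 0, 0]
    - [0, 0, -0.01, 0]
    - [0, 0, -0.03, 0]
    - [0, 0, -0.07, 0]
    - [0, 0, -0.12, 0]
    - [0, 0, -0.17, 0]
    - [0, 0, -0.19, 0]
    - [0, 0, -0.19, 0]
  grip: 0.55

```text
time: 26.95
position: [0.3909, -0.3358, 0.1984]
tool_rot: [2.416, 1.999, 0.0]
wrist_force: [-1.2, -0.4, 0.2]
width: 0.0472
grip_force: 0.0
```

```bash
python3 - <<'E'
from h import *
np.set_printoptions(precision=4,suppress=True)
a=cv2.imread("pics/scene0.png");b=snap("scene","sc9");c=snap("side","s9")
from workcell import r
o=r.get_obs();print(o["time"],o["position"],o["wrist_force"],o["width"])
def orange(i,x0,x1,y0,y1):
    h=cv2.cvtColor(i,cv2.COLOR_BGR2HSV)
    m=((h[...,0]>10)&(h[...,0]<20)&(h[...,1]>150)&(h[...,2]>120)).astype(np.uint8)
    q=np.zeros_like(m);q[y0:y1,x0:x1]=m[y0:y1,x0:x1];ys,xs=np.where(q)
    return len(xs),xs.mean(),ys.mean(),cv2.minAreaRect(np.c_[xs,ys].astype(np.float32))
for n,i in (("0",a),("9",b)): print(n,orange(i,270,370,240,320))
print(orange(cv2.imread("pics/side0.png"),365,430,190,270),orange(c,365,430,190,270))
# brass eye in scene
def brass(i):
    h=cv2.cvtColor(i,cv2.COLOR_BGR2HSV); ys,xs=np.where((h[...,0]>15)&(h[...,0]<32)&(h[...,1]>120)&(h[...,2]>60))
    k=(xs>300)&(xs<345)&(ys>200)&(ys<240);return k.sum(),xs[k].mean(),ys[k].mean()
for n in ("sc6","sc8","sc9"): print(n,brass(cv2.imread(f"pics/{n}.png")))
# unchanged regions: tin, tape, tape measure
d=cv2.absdiff(a,b).max(2)
for n,(x0,x1,y0,y1) in dict(tin=(355,392,135,168),tape=(364,398,255,290),meas=(240,275,160,190)).items(): print(n,(d[y0:y1,x0:x1]>40).mean())
E
```

```text
27.05 [ 0.3892 -0.334   0.1947] [ 0.2553 -0.0847  0.1054] 0.046895308610013946
0 (187, np.float64(321.16577540106954), np.float64(285.5080213903743), ((314.7811279296875, 283.89263916015625), (54.41696548461914, 14.049619674682617), 21.370620727539062))
9 (183, np.float64(317.4754098360656), np.float64(284.40437158469945), ((315.36175537109375, 280.5028991699219), (52.383705139160156, 14.879120826721191), 32.47119140625))
(77, np.float64(392.90909090909093), np.float64(226.19480519480518), ((394.2558898925781, 222.52647399902344), (10.660813331604004, 35.43378448486328), 32.47119140625)) (83, np.float64(393.09638554216866), np.float64(226.2289156626506), ((394.0067138671875, 223.79054260253906), (10.927278518676758, 31.968101501464844), 35.53767776489258))
sc6 (np.int64(87), np.float64(319.97701149425285), np.float64(218.816091954023))
sc8 (np.int64(99), np.float64(318.8484848484849), np.float64(220.5252525252525))
sc9 (np.int64(99), np.float64(318.93939393939394), np.float64(220.5050505050505))
tin 0.0
tape 0.0
meas 0.2695238095238095
```

```bash
python3 - <<'E'
from h import *
a=cv2.imread("pics/side0.png");b=cv2.imread("pics/s9.png");d=cv2.absdiff(a,b).max(2)
print("meas side",(d[240:288,258:302]>40).mean())
a=cv2.imread("pics/scene0.png");b=cv2.imread("pics/sc9.png");ys,xs=np.where(cv2.absdiff(a,b).max(2)>40)
print("diff cols at rows160-190",np.percentile(xs[(ys>160)&(ys<190)],[0,5,50,95,100]))
if (d[240:288,258:302]>40).mean()<.02:
    from workcell import r; print(r.sign_off())
E
```

```text
meas side 0.15009469696969696
diff cols at rows160-190 [241.  251.  302.5 333.  342. ]
```

```bash
python3 - <<'E'
from h import *
for n in ("side0","s3","s5","s6","s8","s9","scene0","sc2","sc9"):
    i=cv2.imread(f"pics/{n}.png");h=cv2.cvtColor(i,cv2.COLOR_BGR2HSV);m=(h[...,0]>20)&(h[...,0]<35)&(h[...,1]>150)&(h[...,2]>50)
    x0,x1,y0,y1=(255,305,240,290) if n[1].isdigit() or n=="side0" else (235,280,155,195)
    ys,xs=np.where(m[y0:y1,x0:x1]); print(n,len(xs),np.round([xs.mean()+x0,ys.mean()+y0,xs.min()+x0,xs.max()+x0,ys.min()+y0,ys.max()+y0],1) if len(xs) else "")
a=cv2.imread("pics/side0.png");b=cv2.imread("pics/s9.png");d=cv2.absdiff(a,b).max(2)[240:288,258:302]>40
ys,xs=np.where(d);print(xs.min()+258,xs.max()+258,ys.min()+240,ys.max()+240, a[240:288,258:302][d].mean(0),b[240:288,258:302][d].mean(0))
E
```

```text
side0 207 [282.2 257.5 270.  298.  246.  265. ]
s3 247 [282.  257.5 270.  298.  245.  265. ]
s5 247 [281.9 257.5 270.  298.  245.  265. ]
s6 246 [281.8 257.5 270.  298.  245.  265. ]
s8 247 [281.9 257.5 270.  298.  245.  265. ]
s9 246 [281.8 257.5 270.  298.  245.  265. ]
scene0 212 [261.3 174.6 249.  272.  164.  187. ]
sc2 180 [259.  172.5 248.  268.  164.  187. ]
sc9 225 [261.2 174.4 248.  272.  164.  187. ]
258 298 245 287 [ 35.38485804  88.46056782 102.59305994] [ 31.3533123  195.76656151 208.4637224 ]
```

The tape measure hasn't moved: its yellow patch has the same extents in every view. The difference was the arm's shadow at the start. I'm handing in now.

```bash
python3 -c "from workcell import r; print(r.sign_off())"
```

```text
the job is handed in; nothing more can be done
None
```

The drawer is open on its catch, proved with a steady tug of about 18 N (one noisy reading of 20 N); the hook lies flat on the bench clear of the drawer, the tin, tape and tape measure have not moved, and the job was handed in at about 27 s.

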